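Match the keyed hub to the test shaft

ROBOT

A 6-joint arm with a two-finger parallel gripper is mounted at the origin on a cart in front of the work surface, level with it; the furniture and walls round the work are solid. World frame = base frame: x ahead of the robot, y to its left, z up, the work surface at z = 0. Lengths are in m, angles in rad, forces in N, time in s.
With the tool pointing down it reaches from about 0.25 to 0.725 m from the base axis. Payload 4 kg.
Tool frame: the origin (TCP) lies midway between the tips of the shut fingers; the grasp point (between the pads) lies 19 mm behind it; z points along the fingers, y is the direction in which the jaws open and shut (so a half turn about z gives the same grasp; the last joint's range is limited). The gripper opens to 85 mm and grips with 20 to 120 N. Pads are 22 mm wide; open, the fingers measure 114 mm over their backs; the gripper's body (76 mm by 85 mm) begins 54 mm behind the grasp point. The pads swing forward as they close: fully open they stand 13 mm farther back than shut.
Start: joints at [1.177, 0.241, 0.005, 1.335, 0, 1.571], TCP at [0.192, 0.462, 0.231] pointing down, gripper open.
Joint ranges: [-2.72, 2.72], [-1.05, 1.87], [-1.09, 1.28], [-1.99, 2.15], [-1.42, 1.44], [-3.14, 3.14]. Speed limits (rad/s): [2.79, 2.79, 3.14, 3.14, 3.14, 3.14].

INTERFACE

Orientations are given as a unit quaternion [x, y, z, w].
In Python, from workcell import bot, eyes, job gives the robot as it stands.
- The arm moves only by the shell command python3 -m crank 'ROWS'. ROWS is a JSON object of lists of equal length, an entry for each row: "dr": the turn, a rotation vector about the tool's x, y, z in rad, a list of three; "travel": the shift along the tool's x, y, z in m, a list of three; "hand": the finger opening in m, from 0 to 0.0854. In form: {"dr": [[wx, wy, wz], ...], "travel": [[x, y, z], ...], "hand": [hand, ...]}. A call has 1 to 10 rows; each row is the pose to reach, as a shift and turn from the pose commanded when the call began, along the tool's axes at that moment; what a row does not reach only later rows make up. A row lasts 1/8 s, in which the tool goes at most 62.5 mm and 10.7 degrees, less where a joint would pass 70% of its speed; a pose out of reach is approached as far as the arm can. A call with a gripper value outside its range is refused whole. The fingers move at their own pace and stop on an object; the grip force is fixed at half the most. Time passes only in rows, so rows that repeat a pose let the fingers close. It gives the time, the measured TCP pose, the force and the opening at its end, in the units of the state.
- bot.get_obs(): the state, without advancing time (a new reading comes with each control period).
- eyes.camera(name): name is "scene" or "side" or "wrist"; returns a dict with "color" (480x640x3 uint8, red, green, blue), "K" (3x3 intrinsics, pixels), "D" ([k1, k2, p1, p2, k3] as OpenCV has them; the pictures are not rectified), "R" (3x3) and "t" (3): a world point X has camera coordinates R X + t; the wrist camera has in their place "T_tool_cam" (4x4, takes a point from camera to tool coordinates, whose origin is the TCP and whose axes are the flange's). Camera axes: x right, y down, z forward; pixel columns grow to the right and rows downward; lengths in m; the calibration is good to about 2 mm. A picture is of the moment at which its call begins: read the wrist's pose just before it. There is no depth.
- job.job_done(): hands the job in, once; it reports no verdict.
The state is a dict: "clock": time; "joint_pos": joint angles; "joint_vel": joint speeds; "tau": joint torques, N m; "eef_pos": TCP position; "tool_rot": TCP orientation; "ft_force": force on the tool from outside, world axes, zero at the start; "ft_torque": the same for the moment, N m; "grip_width": finger opening in m.
Only numpy, scipy, OpenCV 4.12 (cv2) and the standard library are available. Lean on these libraries where they do the work, as an engineer would, in place of code of your own. Each camera call takes 0.05 s, during which the arm holds its last target.

TASK

One of the three keyed test shafts stands between the guide rails of the test stand. Choose the loose hub whose keyway lines up with that shaft's key and push it along the worktop, between the rails and onto the shaft, until it is fully home against the shoulder. Slide the hubs, never lift or tip them; move a wrong hub aside if it is in the way but do not try it in the lane, and leave the specimen cups and the label roll where they are.

Things in the scene. Friction and masses are not known exactly. Their poses are not given: they have to be found in the camera images.
- hub_left: loose alloy hub (mm): 90 long (x) x 90 wide (y) x 78 high, 0.35-0.7 kg; flat foot and ends, sides upright to z 40, arched top. 40 bore along x, axis at z 40. Keyway: 16 wide slot from the bore through the wall, full length, pointing up-left (42 deg from up to +y). Origin: centre of underside; x points about away from the robot (+-0.15 rad). Slides at a few N. Ends solid beside and below the bore.
- shaft_left: fixed grey block (mm) 70 wide, 74 high, 25 deep, with a steel shaft, 34 diameter, 66 long, along -x to the robot, axis at z 40, tapered tip; key 10 wide, 13 proud, pointing up-left (42 deg from up to +y). Origin: worktop below the shaft at the block's front face (shoulder). One shaft is in the lane, origin at (45.5, 0) in the stand's frame; the others are parked at y 125 and 210.
- hub_top: loose alloy hub (mm): 90 long (x) x 90 wide (y) x 78 high, 0.35-0.7 kg; flat foot and ends, sides upright to z 40, arched top. 40 bore along x, axis at z 40. Keyway: 16 wide slot from the bore through the wall, full length, pointing straight up (twelve o'clock). Origin: centre of underside; x points about away from the robot (+-0.15 rad). Slides at a few N. Ends solid beside and below the bore.
- shaft_top: fixed grey block (mm) 70 wide, 74 high, 25 deep, with a steel shaft, 34 diameter, 66 long, along -x to the robot, axis at z 40, tapered tip; key 10 wide, 13 proud, pointing straight up (twelve o'clock). Origin: worktop below the shaft at the block's front face (shoulder). One shaft is in the lane, origin at (45.5, 0) in the stand's frame; the others are parked at y 125 and 210.
- hub_right: loose alloy hub (mm): 90 long (x) x 90 wide (y) x 78 high, 0.35-0.7 kg; flat foot and ends, sides upright to z 40, arched top. 40 bore along x, axis at z 40. Keyway: 16 wide slot from the bore through the wall, full length, pointing up-right (42 deg from up to -y). Origin: centre of underside; x points about away from the robot (+-0.15 rad). Slides at a few N. Ends solid beside and below the bore.
- shaft_right: fixed grey block (mm) 70 wide, 74 high, 25 deep, with a steel shaft, 34 diameter, 66 long, along -x to the robot, axis at z 40, tapered tip; key 10 wide, 13 proud, pointing up-right (42 deg from up to -y). Origin: worktop below the shaft at the block's front face (shoulder). One shaft is in the lane, origin at (45.5, 0) in the stand's frame; the others are parked at y 125 and 210.
- stand: fixed stand (mm): two rails 14 high, 8 thick, beside a lane 95 wide along its x (away from the robot). Origin: on the worktop where a hub's origin lies when fully home on the shaft in the lane, x axes parallel. Straight rails from x -80 to 41; before that they flare out to x -107, mouth 128 wide inside, 142 outside. The hub slides on the worktop between the rails.
- cup_a: loose specimen cup with a screw cap, 44 mm across, 53 mm high, left of the lane's mouth. Origin: centre of its underside. Bystander.
- cup_b: loose specimen cup with a screw cap, 44 mm across, 53 mm high, right of the lane. Origin: centre of its underside. Bystander.
- label_roll: loose roll of blank labels lying flat, 66 mm across, 28 mm high, at the right. Origin: centre of its underside. Bystander.

How it is judged:
At the end, for the whole second after the job is handed in: The hub matching the shaft in the lane is home: within 5 mm of the shoulder position along the lane, within 12 mm of the stand's origin, aligned with the lane within 0.08 rad, at rest; all hubs upright (0.1 rad) on the worktop (origin heights -10 to 6 mm) (((horizontal distance between shaft_left and stand below 0.06 m and x of hub_left in the frame of stand above -0.005 m and horizontal distance between hub_left and stand below 0.012 m and angle between the x axis of hub_left and the x axis of stand, either way round below 0.08 rad and linear speed of hub_left below 0.01 m/s) or (horizontal distance between shaft_top and stand below 0.06 m and x of hub_top in the frame of stand above -0.005 m and horizontal distance between hub_top and stand below 0.012 m and angle between the x axis of hub_top and the x axis of stand, either way round below 0.08 rad and linear speed of hub_top below 0.01 m/s) or (horizontal distance between shaft_right and stand below 0.06 m and x of hub_right in the frame of stand above -0.005 m and horizontal distance between hub_right and stand below 0.012 m and angle between the x axis of hub_right and the x axis of stand, either way round below 0.08 rad and linear speed of hub_right below 0.01 m/s)) and angle between each of hub_left, hub_top, hub_right's own z axis and vertical below 0.1 rad and height (world z) of hub_left between -0.01 and 0.006 m and height (world z) of hub_top between -0.01 and 0.006 m and height (world z) of hub_right between -0.01 and 0.006 m); the robot touches nothing.
It fails at once if a hub is lifted off the worktop (10 mm), tipped (0.25 rad) or pushed off the edge (height (world z) of any of hub_left, hub_top, hub_right above 0.01 m or angle between any of hub_left, hub_top, hub_right's own z axis and vertical above 0.25 rad or height (world z) of any of hub_left, hub_top, hub_right below -0.03 m).
It fails at once if a hub is pushed into the lane (within 85 mm of home) although its keyway does not match the shaft there ((horizontal distance between hub_left and stand below 0.085 m and not (horizontal distance between shaft_left and stand below 0.06 m)) or (horizontal distance between hub_top and stand below 0.085 m and not (horizontal distance between shaft_top and stand below 0.06 m)) or (horizontal distance between hub_right and stand below 0.085 m and not (horizontal distance between shaft_right and stand below 0.06 m))).
It fails at once if a specimen cup or the label roll is moved by more than 20 mm (distance of any of cup_a, cup_b, label_roll from where it was at the start of the episode above 0.02 m).
It also fails if it takes over 64 s, if anything falls off the work surface, if the arm or the gripper's body presses on something with over 40 N, if the wrist force passes 120 N, or if a joint passes its speed limit or range.

## Working session

There is one attempt and no reset: what is moved stays moved. The work goes in short steps, Python scripts to look and compute and a shell command to move; the robot and the scene stay as the last step left them, time stands still between calls to the robot, and variables do not carry over. Pictures are saved under pics/ and viewed, and the job is handed in when it is done.

```bash
ls; mkdir -p pics; python3 - <<'E'
from workcell import bot, eyes, job
import cv2
o=bot.get_obs()
for k,v in o.items(): print(k,v)
for n in ["scene","side","wrist"]:
    c=eyes.camera(n); cv2.imwrite(f"pics/{n}0.png",c["color"][:,:,::-1])
    print(n,c["K"],c["D"],c.get("R"),c.get("t"),c.get("T_tool_cam"))
E
```

```text
pics
clock 0.0
joint_pos [1.17694620e+00 2.41393190e-01 3.74184547e-03 1.33516889e+00
 1.19624255e-05 1.57079499e+00]
joint_vel [-0.00057497 -0.00038354  0.00173294 -0.00069334  0.00034688  0.00067291]
tau [ 2.05806828e-06 -3.72318649e+01  2.52406704e+01  1.70232472e-02
  5.73108264e-05 -4.10163977e-06]
eef_pos [0.19163548 0.46115637 0.23042954]
tool_rot [ 1.95654006e-01  9.80672466e-01 -9.91226546e-04 -2.03860109e-04]
ft_force [ 0.0307974   0.91485399 -0.14248685]
ft_torque [-0.01088886 -0.00420861 -0.04719831]
grip_width 0.08514418566516507
scene [[527.46763649   0.         318.86970709]
 [  0.         527.46763649 226.34121731]
 [  0.           0.           1.        ]] [0.03891339 0.         0.         0.         0.        ] [[ 0.60352011 -0.79726202  0.01169367]
 [-0.54417202 -0.42256394 -0.72478723]
 [ 0.58278666  0.4310603  -0.68887352]] [-0.44001695  0.30001291  1.06264332] None
side [[503.54395827   0.         332.12441162]
 [  0.         503.54395827 246.24976593]
 [  0.           0.           1.        ]] [-0.04093109  0.          0.          0.          0.        ] [[ 0.9965924  -0.08221633 -0.00663798]
 [-0.04413243 -0.46350226 -0.88499603]
 [ 0.0696844   0.88227327 -0.46555124]] [-0.61824017  0.04018055  1.06604234] None
wrist [[393.31031852   0.         317.14721322]
 [  0.         393.31031852 235.87586029]
 [  0.           0.           1.        ]] [-0.02726249  0.          0.          0.          0.        ] None None [[ 8.63607244e-05 -9.63327187e-01 -2.68329504e-01  6.86444704e-02]
 [ 9.99999134e-01  4.35473557e-04 -1.24154393e-03  8.30907326e-04]
 [ 1.31286343e-03 -2.68329164e-01  9.63326391e-01 -1.43158572e-01]
 [ 0.00000000e+00  0.00000000e+00  0.00000000e+00  1.00000000e+00]]
```

View pics/scene0.png

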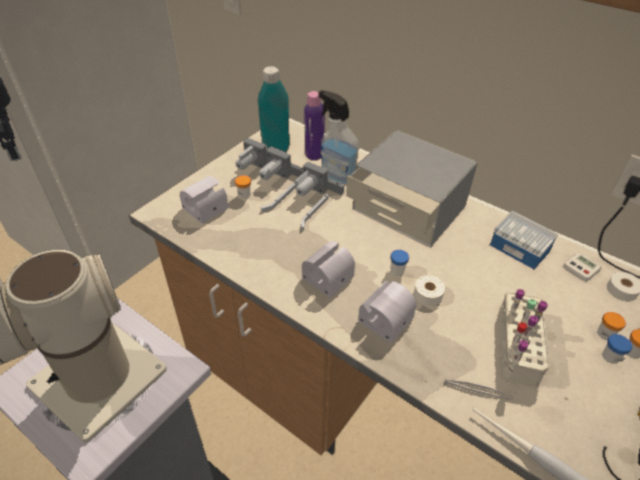

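View pics/side0.png

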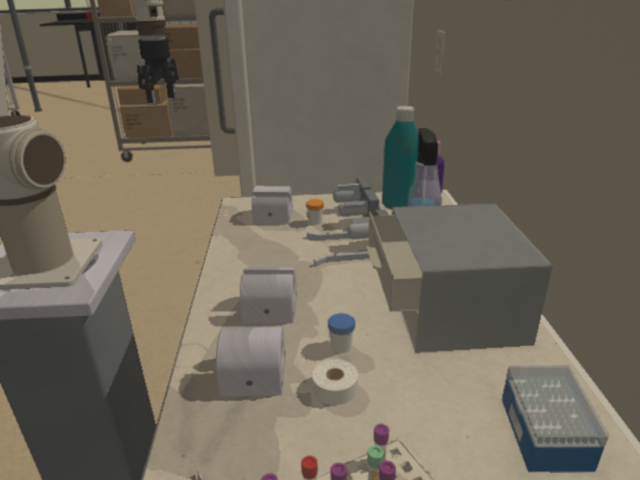

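View pics/wrist0.png

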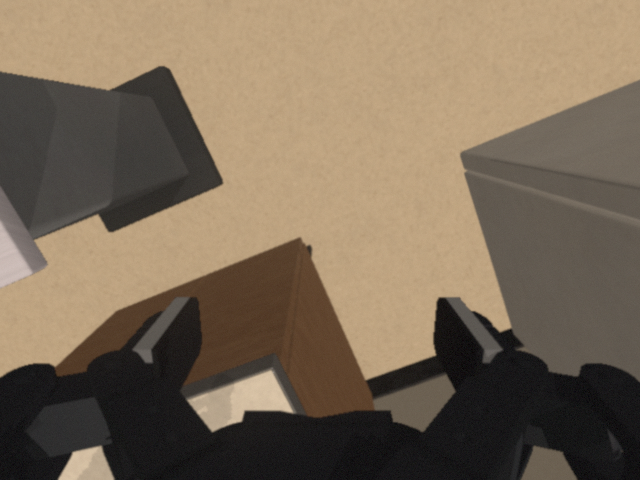

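Scene view: three hubs at about (203,200), (328,268) and (387,310). The lane is near (310,190) and the parked shafts are at (255,155). I'll zoom in on the keys.

```bash
python3 - <<'E'
import cv2
a=cv2.imread("pics/scene0.png"); b=cv2.imread("pics/side0.png")
cv2.imwrite("pics/z1.png",cv2.resize(a[130:240,170:370],None,fx=4,fy=4,interpolation=cv2.INTER_CUBIC))
cv2.imwrite("pics/z2.png",cv2.resize(a[230:350,290:450],None,fx=5,fy=5,interpolation=cv2.INTER_CUBIC)[:600])
cv2.imwrite("pics/z3.png",cv2.resize(b[170:280,230:430],None,fx=4,fy=4,interpolation=cv2.INTER_CUBIC))
E
```

```text
(no output)
```

View pics/z1.png

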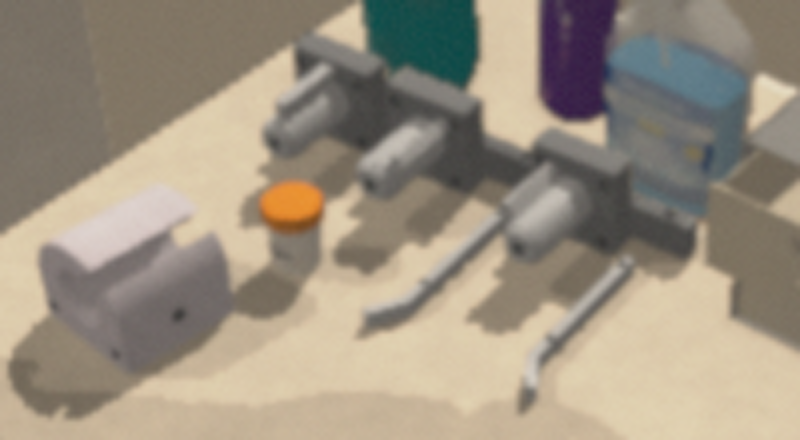

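View pics/z2.png

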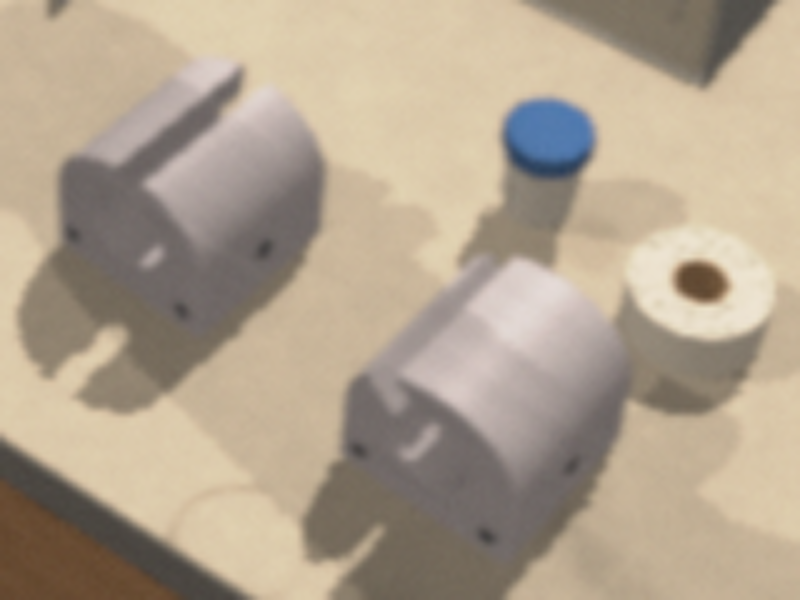

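View pics/z3.png

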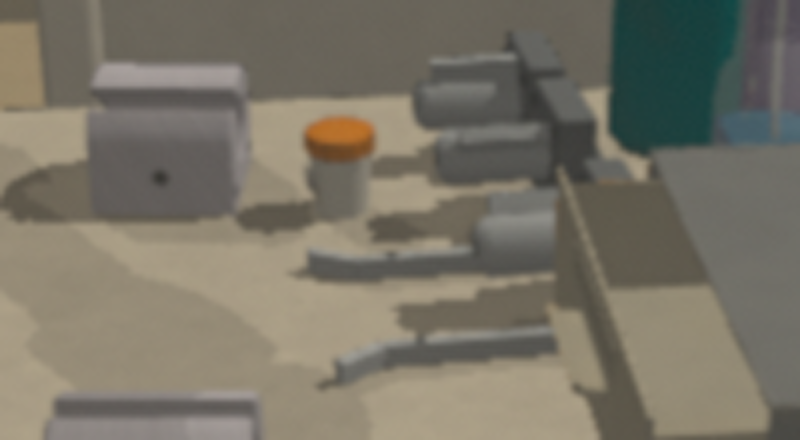

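```bash
cat > h.py <<'E'
import numpy as np, cv2, pickle
from scipy.spatial.transform import Rotation as Rn
from workcell import bot, eyes, job
def cam(n):
    if n=="wrist":
        o=bot.get_obs(); c=eyes.camera(n)
        T=np.eye(4);T[:3,:3]=Rn.from_quat(o["tool_rot"]).as_matrix();T[:3,3]=o["eef_pos"]
        M=np.linalg.inv(T@np.array(c["T_tool_cam"])); c["R"]=M[:3,:3];c["t"]=M[:3,3]
    else: c=eyes.camera(n)
    return {k:np.array(v) for k,v in c.items()}
def save(c,f): pickle.dump(c,open(f,"wb"))
def load(f): return pickle.load(open(f,"rb"))
def ray(c,px):
    u=cv2.undistortPoints(np.array([[px]],float),c["K"],c["D"])[0,0]
    return -c["R"].T@c["t"], c["R"].T@np.array([u[0],u[1],1])
def onz(c,px,z):
    o,d=ray(c,px); return o+d*(z-o[2])/d[2]
def proj(c,P):
    return cv2.projectPoints(np.array(P,float).reshape(-1,1,3),cv2.Rodrigues(c["R"])[0],c["t"],c["K"],c["D"])[0][:,0]
def tri(c1,p1,c2,p2):
    o1,d1=ray(c1,p1);o2,d2=ray(c2,p2)
    A=np.c_[d1,-d2];s=np.linalg.lstsq(A,o2-o1,rcond=None)[0]
    a=o1+d1*s[0];b=o2+d2*s[1];return (a+b)/2,np.linalg.norm(a-b)
E
python3 - <<'E'
from h import *
np.set_printoptions(precision=4,suppress=True)
for n in["scene","side"]:
    c=cam(n);save(c,n+".pkl");print(n,-c["R"].T@c["t"])
s=load("scene.pkl");d=load("side.pkl")
z1=lambda x,y:(170+x/4,130+y/4); z2=lambda x,y:(290+x/5,230+y/5); z3=lambda x,y:(230+x/4,170+y/4)
print("flareL tip top",onz(s,z1(368,315),.014),"side",onz(d,z3(312,252),.014))
print("flareR tip top",onz(s,z1(528,385),.014),onz(d,z3(342,362),.014))
print("bendL",onz(s,z1(408,300),.014),onz(d,z3(392,255),.014))
print("bendR",onz(s,z1(540,350),.014),onz(d,z3(392,343),.014))
print("railR end",onz(s,z1(628,262),.014))
print("railL near block",onz(s,z1(500,213),.014))
print("block top front corners lane R",onz(s,z1(628,160),.074),"back L",onz(s,z1(555,132),.074),)
print("mid block topfront R",onz(s,z1(470,108),.074),"far left block top front",onz(s,z1(372,75),.074), onz(s,z1(297,45),.074))
print("hub_right near foot corners",onz(s,z1(135,370),0),onz(s,z1(230,300),0),"side",onz(d,z3(92,210),0),onz(d,z3(242,214),0))
print("hub_top",onz(s,z2(203,335),0),onz(s,z2(322,240),0),onz(s,z2(62,225),0))
print("hub_left",onz(s,z2(510,560),0),onz(s,z2(625,420),0),onz(s,z2(345,450),0))
E
```

```text
scene [-0.1905 -0.6821  0.9546]
side [ 0.5436 -0.9727  0.5278]
flareL tip top [0.5664 0.068  0.014 ] side [0.5705 0.0716 0.014 ]
flareR tip top [ 0.5788 -0.0588  0.014 ] [ 0.5808 -0.0593  0.014 ]
bendL [0.5944 0.0569 0.014 ] [0.6162 0.0633 0.014 ]
bendR [ 0.6098 -0.0443  0.014 ] [ 0.6083 -0.0413  0.014 ]
railR end [ 0.7175 -0.0367  0.014 ]
railL near block [0.7049 0.0666 0.014 ]
block top front corners lane R [ 0.7461 -0.0138  0.074 ] back L [0.7405 0.0449 0.074 ]
mid block topfront R [0.7258 0.109  0.074 ] far left block top front [0.7132 0.1892 0.074 ] [0.7076 0.2567 0.074 ]
hub_right near foot corners [0.4429 0.1635 0.    ] [0.5315 0.1635 0.    ] side [0.4375 0.1722 0.    ] [0.5303 0.1573 0.    ]
hub_top [ 0.4454 -0.2486 -0.    ] [ 0.5266 -0.2595  0.    ] [ 0.4582 -0.1556  0.    ]
hub_left [ 0.4272 -0.4243  0.    ] [ 0.5221 -0.4265  0.    ] [ 0.4317 -0.3365  0.    ]
```

```bash
python3 - <<'E'
from h import *
np.set_printoptions(precision=1,suppress=True)
s=load("scene.pkl");d=load("side.pkl")
th=.1;R=np.array([[np.cos(th),-np.sin(th),0],[np.sin(th),np.cos(th),0],[0,0,1]])
W=lambda x,y,z:np.array([.68,.012,0])+R@np.array([x,y,z])
for y in(0,.125,.21):
  print("y",y,"tip axis",[p for c in(s,d) for p in proj(c,W(-.0205,y,.04))],"shoulder",[p for c in(s,d) for p in proj(c,W(.0455,y,.04))])
  for n,a in(("left",.733),("top",0),("right",-.733)):
    P=[W(x,y+.03*np.sin(a),.04+.03*np.cos(a)) for x in(0,.0455)]
    ps=proj(s,P);pd=proj(d,P)
    print(n,((ps-[170,130])*4).ravel(),((pd-[230,170])*4).ravel())
E
```

```text
y 0 tip axis [array([300.6, 192.2]), array([349.5, 233. ])] shoulder [array([313.5, 179.3]), array([378.7, 230.5])]
left [513.3 196.9 549.3 162. ] [507.  197.  586.8 190.3]
top [538.3 197.8 574.  162.6] [515.5 199.2 596.8 192.4]
right [563.6 216.8 599.  181.3] [523.8 227.7 606.  220.6]
y 0.125 tip axis [array([262.8, 176.8]), array([338.5, 210.5])] shoulder [array([276.4, 164.7]), array([365.2, 208.3])]
left [363.1 137.1 400.8 104.5] [460.8 112.5 533.8 106.9]
top [386.  137.5 423.5 104.6] [467.8 113.  542.  107.4]
right [410.3 155.9 447.5 122.6] [474.7 137.9 549.8 132. ]
y 0.21 tip axis [array([238.4, 166.9]), array([332.1, 197.3])] shoulder [array([252.4, 155.3]), array([357.3, 195.4])]
left [266.   98.5 304.8  67.3] [433.9  63.2 502.9  58.2]
top [287.6  98.6 326.3  67.1] [440.   62.9 510.1  57.8]
right [311.4 116.6 349.6  84.7] [446.2  85.7 517.   80.5]
```

```bash
cat >> h.py <<'E'
def rel(p,az):
    """travel, dr in tool axes to reach tool-down at p with tool x at world azimuth az (deg)"""
    o=bot.get_obs();R0=Rn.from_quat(o["tool_rot"]);a=np.radians(az)
    x=np.array([np.cos(a),np.sin(a),0]);z=np.array([0,0,-1.]);T=np.c_[x,np.cross(z,x),z]
    print("travel",np.round(R0.inv().apply(np.array(p)-o["eef_pos"]),4),"dr",np.round((R0.inv()*Rn.from_matrix(T)).as_rotvec(),3),"from",np.round(o["eef_pos"],4))
def nowp():
    o=bot.get_obs();R=Rn.from_quat(o["tool_rot"]).as_matrix()
    print("t",round(o["clock"],2),"p",np.round(o["eef_pos"],4),"az",round(np.degrees(np.arctan2(R[1,0],R[0,0])),1),"zax",np.round(R[:,2],3),"F",np.round(o["ft_force"],1),"w",round(o["grip_width"],4),"q",np.round(o["joint_pos"],2))
E
python3 - <<'E'
from h import *
rel([.42,.01,.28],180)
s=load("scene.pkl");z1=lambda x,y:(170+x/4,130+y/4); z2=lambda x,y:(290+x/5,230+y/5)
print("cup_a cap",onz(s,z1(291,200),.053),"cup_b",onz(s,z2(549,130),.053),"roll",onz(s,z2(700,280),.028))
print("table edge",onz(s,(200,249),0),onz(s,(330,330),0))
E
```

```text
travel [-0.384  -0.3294 -0.0488] dr [-0.001 -0.    -0.394] from [0.1917 0.4615 0.2309]
cup_a cap [0.5911914  0.15641384 0.053     ] cup_b [ 0.60823177 -0.32887228  0.053     ] roll [ 0.59144085 -0.4218337   0.028     ]
table edge [0.36932152 0.1003427  0.        ] [ 0.37105024 -0.30139249  0.        ]
```

```bash
python3 -m crank '{"dr":[[0,0,-0.394],[0,0,-0.394],[0,0,-0.394],[0,0,-0.394],[0,0,-0.394],[0,0,-0.394],[0,0,-0.394],[0,0,-0.394],[0,0,-0.394],[0,0,-0.394]],"travel":[[-0.384,-0.329,-0.05],[-0.384,-0.329,-0.05],[-0.384,-0.329,-0.05],[-0.384,-0.329,-0.05],[-0.384,-0.329,-0.05],[-0.384,-0.329,-0.05],[-0.384,-0.329,-0.05],[-0.384,-0.329,-0.05],[-0.384,-0.329,-0.05],[-0.384,-0.329,-0.05]],"hand":[0.085,0.085,0.085,0.085,0.085,0.085,0.085,0.085,0.085,0.085]}'
python3 - <<'E'
from h import *
nowp()
c=cam("wrist");save(c,"w1.pkl");cv2.imwrite("pics/w1.png",c["color"][:,:,::-1])
E
```

```text
clock: 1.5
eef_pos: [0.4206, 0.0093, 0.2812]
tool_rot: [0.002, 1.0, 0.0, -0.0]
ft_force: [0.0, 0.4, 0.5]
grip_width: 0.0848
t 1.5 p [0.4206 0.0093 0.2812] az 179.8 zax [-0.  0. -1.] F [0.  0.4 0.5] w 0.0848 q [ 0.02  0.07 -0.08  1.43  0.    0.03]
```

View pics/w1.png

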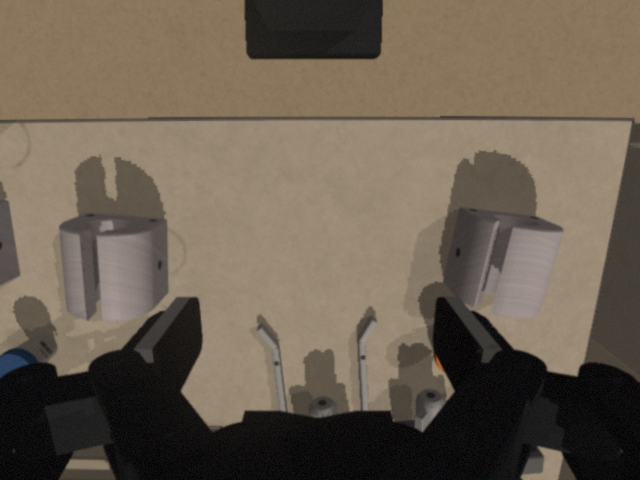

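```bash
python3 - <<'E'
import cv2
a=cv2.imread("pics/w1.png")
cv2.imwrite("pics/w1z.png",cv2.resize(a[300:430,235:395],None,fx=5,fy=4.6,interpolation=cv2.INTER_CUBIC))
cv2.imwrite("pics/w1h.png",cv2.resize(a[190:330,0:190],None,fx=4,fy=4,interpolation=cv2.INTER_CUBIC))
E
```

```text
(no output)
```

View pics/w1z.png

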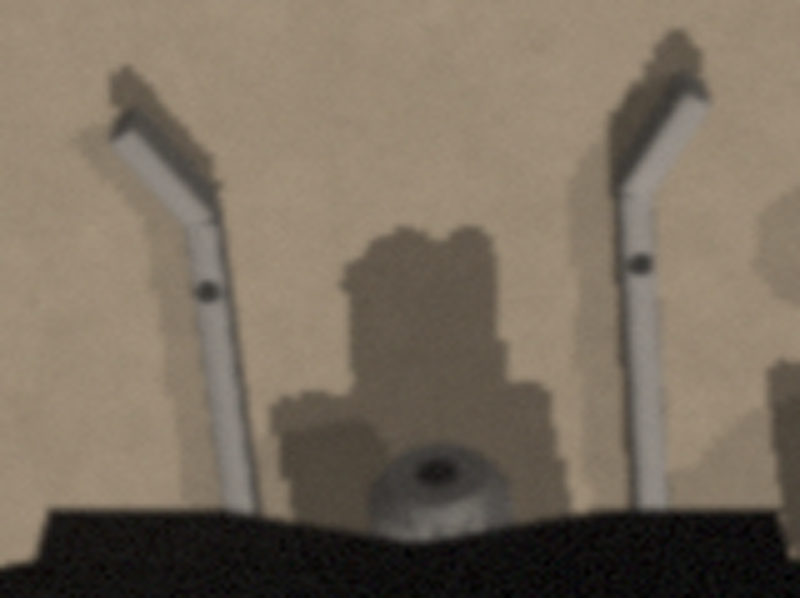

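View pics/w1h.png

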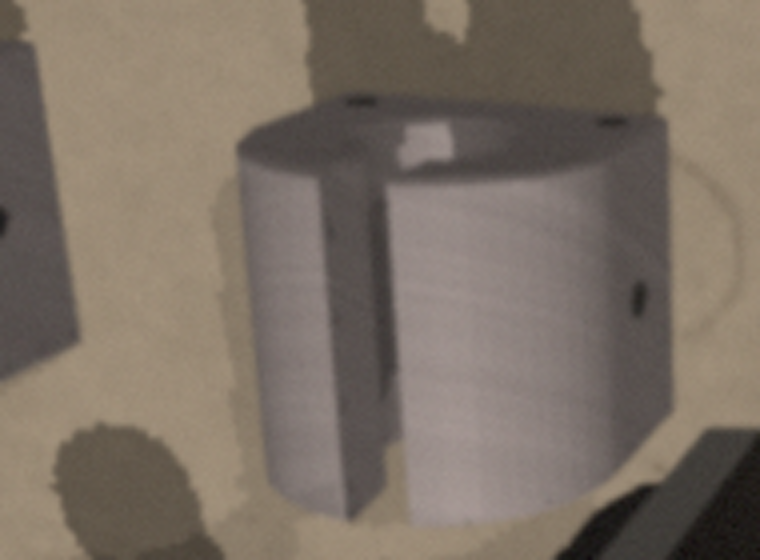

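```bash
python3 - <<'E'
from h import *
np.set_printoptions(precision=4,suppress=True)
c=load("w1.pkl");w=lambda x,y:(235+x/5,300+y/4.6);g=lambda x,y:(x/4,190+y/4)
for n,p,z in(("Rtip out",w(112,140),.014),("Rtip in",w(130,110),.014),("Ltip in",w(680,80),.014),("Ltip out",w(708,98),.014),("Rin bend",w(217,205),.014),("Rin end",w(258,513),.014),("Lin bend",w(620,190),.014),("Lin end",w(632,505),.014),("Rdot",w(207,290),.014),("Ldot",w(640,263),.014),("tip",w(436,472),.04)): print(n,onz(c,p,z))
for n,p in (("top nearL corner foot",g(666,118)),("top farL foot",g(672,412)),("top nearR foot",g(320,100)),("left farL",g(79,340)),("left nearL",g(33,43))): print(n,onz(c,p,0))
E
```

```text
Rtip out [ 0.5803 -0.0601  0.014 ]
Rtip in [ 0.5719 -0.0556  0.014 ]
Ltip in [0.5638 0.0714 0.014 ]
Ltip out [0.5689 0.0781 0.014 ]
Rin bend [ 0.5988 -0.0362  0.014 ]
Rin end [ 0.693 -0.029  0.014]
Lin bend [0.5948 0.0584 0.014 ]
Lin end [0.6907 0.064  0.014 ]
Rdot [ 0.6238 -0.0394  0.014 ]
Ldot [0.616  0.0637 0.014 ]
tip [0.6591 0.015  0.04  ]
top nearL corner foot [ 0.4508 -0.1577  0.    ]
top farL foot [ 0.5392 -0.1654  0.    ]
top nearR foot [ 0.4453 -0.2547  0.    ]
left farL [ 0.5168 -0.3391 -0.    ]
left nearL [ 0.4287 -0.3339  0.    ]
```

```bash
python3 - <<'E'
from h import *
rel([.491,-.293,.16],90)
E
```

```text
travel [-0.0715 -0.3032  0.1209] dr [-0.000e+00 -1.000e-03  1.569e+00] from [0.42   0.0103 0.2811]
```

```bash
python3 -m crank '{"dr":[[0,0,1.57],[0,0,1.57],[0,0,1.57],[0,0,1.57],[0,0,1.57],[0,0,1.57],[0,0,1.57],[0,0,1.57],[0,0,1.57],[0,0,1.57]],"travel":[[-0.072,-0.303,0.121],[-0.072,-0.303,0.121],[-0.072,-0.303,0.121],[-0.072,-0.303,0.121],[-0.072,-0.303,0.121],[-0.072,-0.303,0.121],[-0.072,-0.303,0.121],[-0.072,-0.303,0.121],[-0.072,-0.303,0.121],[-0.072,-0.303,0.121]],"hand":[0.06,0.06,0.06,0.06,0.06,0.06,0.06,0.06,0.06,0.06]}'
python3 - <<'E'
from h import *
nowp(); rel([.491,-.293,.015],90)
for n in("scene","wrist"):
  c=cam(n);cv2.imwrite(f"pics/{n}2.png",c["color"][:,:,::-1])
E
```

```text
clock: 2.8
eef_pos: [0.4927, -0.2907, 0.1602]
tool_rot: [0.706, 0.709, 0.0, -0.0]
ft_force: [-0.1, 0.1, 0.1]
grip_width: 0.0597
t 2.8 p [ 0.4927 -0.2907  0.1602] az 90.2 zax [-0.     0.001 -1.   ] F [-0.1  0.1  0.1] w 0.0597 q [-0.53  0.42  0.07  1.22  0.    1.03]
travel [-0.0024 -0.0016  0.1452] dr [-0.    -0.001  0.004] from [ 0.4927 -0.2907  0.1602]
```

View pics/scene2.png

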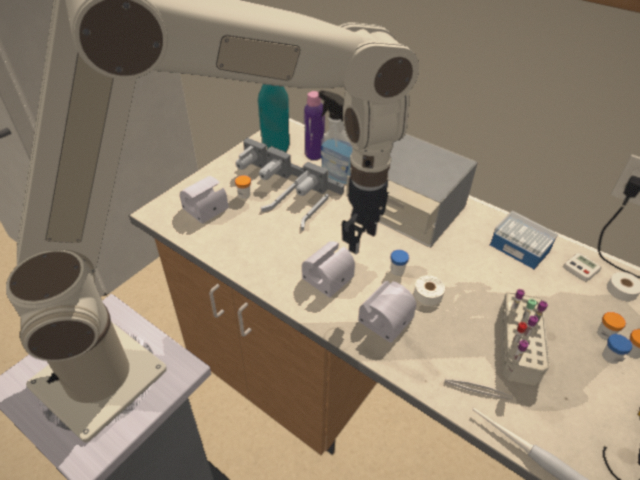

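View pics/wrist2.png

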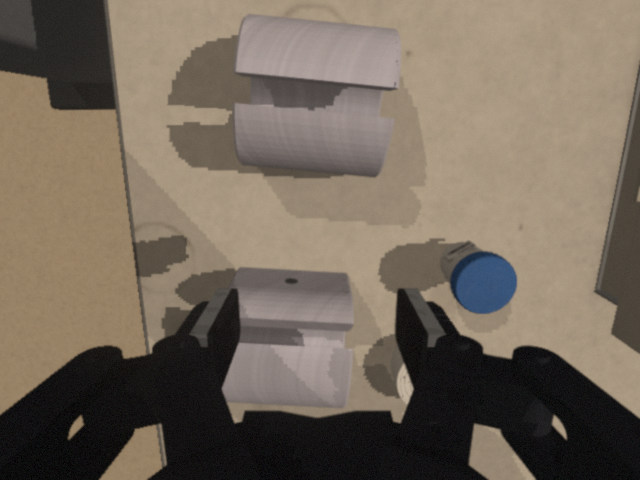

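Wrist view: the fingers sit over the gap between hub_top (310,95) and hub_left (290,340), and cup_b (483,283) is clear. Descending now.

```bash
python3 -m crank '{"dr":[[0,0,0.004],[0,0,0.004],[0,0,0.004],[0,0,0.004],[0,0,0.004],[0,0,0.004]],"travel":[[-0.002,-0.002,0.04],[-0.002,-0.002,0.08],[-0.002,-0.002,0.12],[-0.002,-0.002,0.145],[-0.002,-0.002,0.145],[-0.002,-0.002,0.145]],"hand":[0.06,0.06,0.06,0.06,0.06,0.06]}'
python3 - <<'E'
from h import *
nowp(); rel([.491,.049,.015],90)
c=cam("side");cv2.imwrite(f"pics/side3.png",cv2.resize(c["color"][200:440,150:450,::-1],None,fx=2.5,fy=2.5))
E
```

```text
clock: 3.65
eef_pos: [0.4912, -0.2946, 0.0164]
tool_rot: [0.708, 0.706, 0.0, 0.001]
ft_force: [1.1, 0.1, -0.3]
grip_width: 0.0601
t 3.65 p [ 0.4912 -0.2946  0.0164] az 89.9 zax [ 0.001 -0.001 -1.   ] F [ 1.1  0.1 -0.3] w 0.0601 q [-0.54  0.56 -0.12  0.9   0.    1.03]
travel [ 0.3436 -0.0009  0.0011] dr [ 0.001  0.001 -0.002] from [ 0.4912 -0.2946  0.0164]
```

View pics/side3.png

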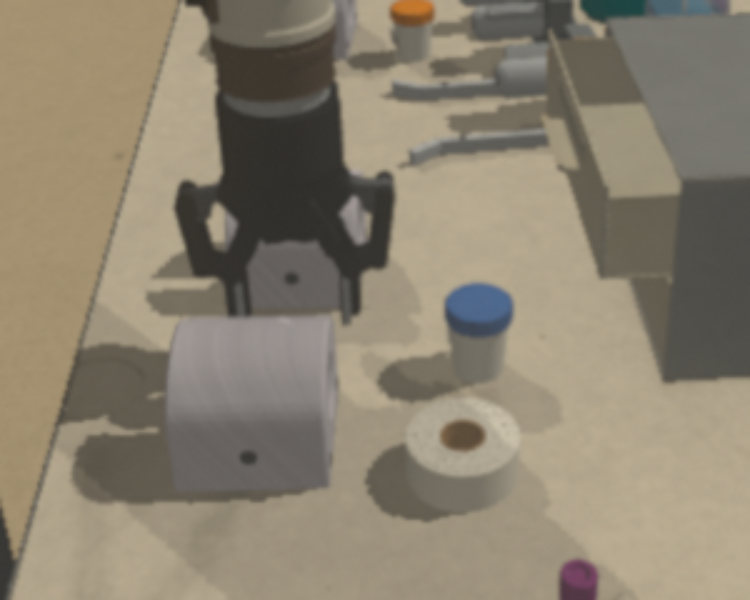

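```bash
python3 -m crank '{"dr":[[0,0,0],[0,0,0],[0,0,0],[0,0,0],[0,0,0],[0,0,0],[0,0,0],[0,0,0]],"travel":[[0.015,0,0.001],[0.03,0,0.001],[0.045,0,0.001],[0.06,0,0.001],[0.075,0,0.001],[0.1,0,0.001],[0.125,0,0.001],[0.15,0,0.001]],"hand":[0.06,0.06,0.06,0.06,0.06,0.06,0.06,0.06]}'
python3 - <<'E'
from h import *
nowp(); rel([.491,.049,.015],90)
c=cam("scene");cv2.imwrite(f"pics/scene4.png",cv2.resize(c["color"][130:370,150:450,::-1],None,fx=2.5,fy=2.5))
E
```

```text
clock: 4.7
eef_pos: [0.4907, -0.1436, 0.0147]
tool_rot: [0.708, 0.706, -0.0, 0.001]
ft_force: [1.7, -3.6, 2.8]
grip_width: 0.0599
t 4.7 p [ 0.4907 -0.1436  0.0147] az 89.8 zax [ 0.    -0.001 -1.   ] F [ 1.7 -3.6  2.8] w 0.0599 q [-0.28  0.46 -0.29  0.82 -0.    1.29]
travel [ 0.1926 -0.0004 -0.0006] dr [ 0.     0.001 -0.003] from [ 0.4907 -0.1436  0.0147]
```

View pics/scene4.png

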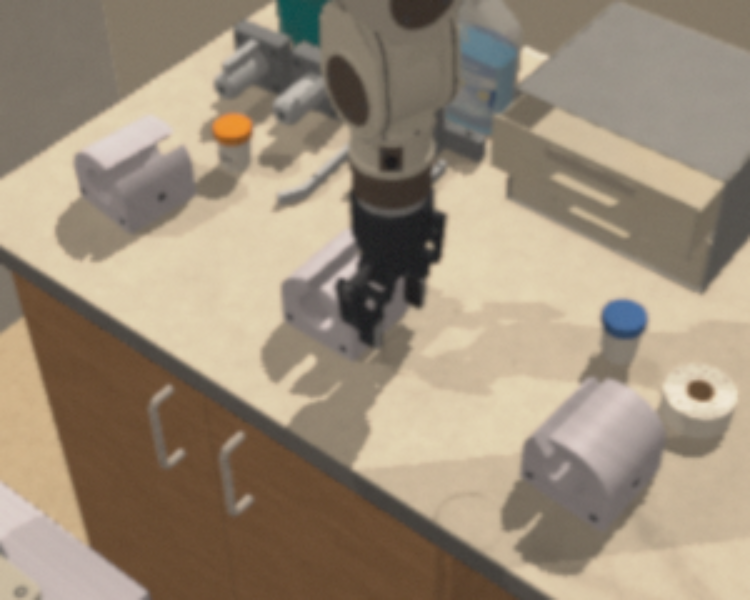

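```bash
python3 -m crank '{"dr":[[0,0,0],[0,0,0],[0,0,0],[0,0,0],[0,0,0],[0,0,0],[0,0,0],[0,0,0],[0,0,0],[0,0,0]],"travel":[[0.025,0,0],[0.05,0,0],[0.075,0,0],[0.1,0,0],[0.125,0,0],[0.145,0,0],[0.16,0,0],[0.175,0,0],[0.185,0,0],[0.19,0,0]],"hand":[0.06,0.06,0.06,0.06,0.06,0.06,0.06,0.06,0.06,0.06]}'
python3 - <<'E'
from h import *
nowp(); rel([.491,.01,.015],90)
c=cam("scene");save(c,"s5.pkl");cv2.imwrite(f"pics/scene5.png",cv2.resize(c["color"][130:370,150:450,::-1],None,fx=2.5,fy=2.5))
E
```

```text
clock: 6.0
eef_pos: [0.4909, 0.046, 0.0141]
tool_rot: [0.708, 0.706, -0.0, -0.0]
ft_force: [0.7, -4.2, 1.1]
grip_width: 0.0604
t 6.0 p [0.4909 0.046  0.0141] az 89.9 zax [-0.001 -0.    -1.   ] F [ 0.7 -4.2  1.1] w 0.0604 q [ 0.09  0.44 -0.34  0.79 -0.    1.67]
travel [-0.036   0.0001 -0.0009] dr [-0.001  0.    -0.003] from [0.4909 0.046  0.0141]
```

View pics/scene5.png

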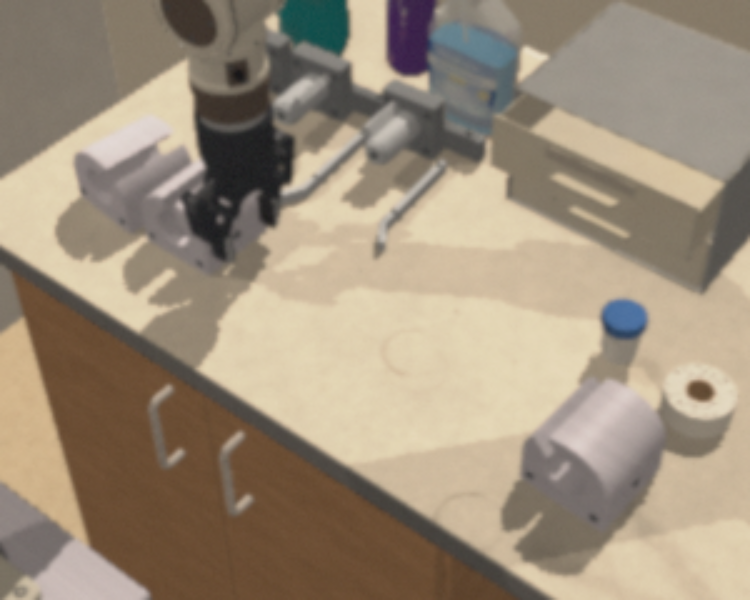

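```bash
python3 -m crank '{"dr":[[0,0,0],[0,0,0],[0,0,0],[0,0,0],[0,0,0],[0,0,0]],"travel":[[-0.04,0,0],[-0.06,0,0],[-0.08,0,-0.06],[-0.12,0,-0.12],[-0.18,0,-0.15],[-0.24,0,-0.15]],"hand":[0.06,0.06,0.06,0.06,0.06,0.06]}'
python3 - <<'E'
from h import *
nowp(); rel([.470,-.480,.16],94)
c=cam("scene");save(c,"s6.pkl");cv2.imwrite(f"pics/scene6.png",cv2.resize(c["color"][170:290,160:320,::-1],None,fx=5,fy=5)) 
c=cam("wrist");save(c,"w6.pkl");cv2.imwrite(f"pics/w6.png",c["color"][:,:,::-1])
E
```

```text
clock: 6.8
eef_pos: [0.4927, -0.1858, 0.1666]
tool_rot: [0.707, 0.707, 0.002, 0.002]
ft_force: [-0.1, -0.1, -0.0]
grip_width: 0.0598
t 6.8 p [ 0.4927 -0.1858  0.1666] az 89.9 zax [ 0.007  0.    -1.   ] F [-0.1 -0.1 -0. ] w 0.0598 q [-0.36  0.32 -0.05  1.19  0.    1.21]
travel [-0.2943 -0.0225  0.0064] dr [ 0.007  0.    -0.071] from [ 0.4927 -0.1858  0.1666]
```

View pics/scene6.png

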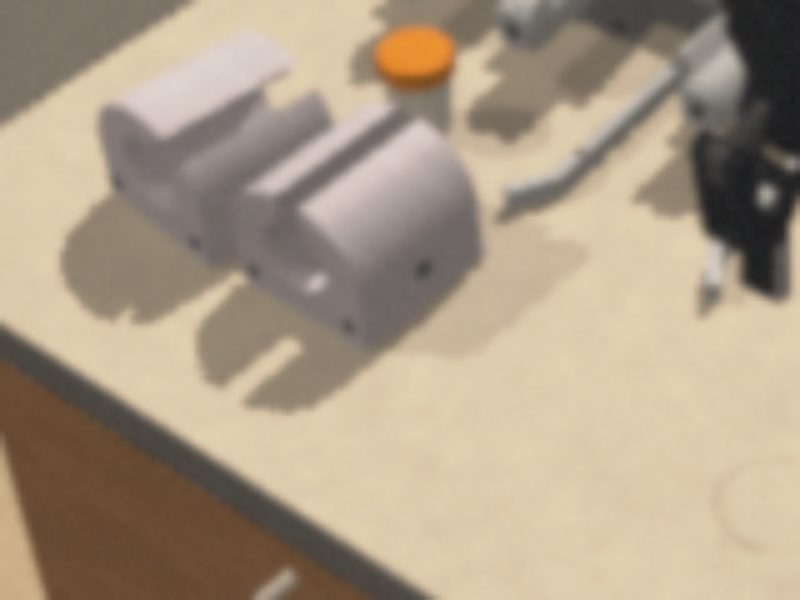

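View pics/w6.png

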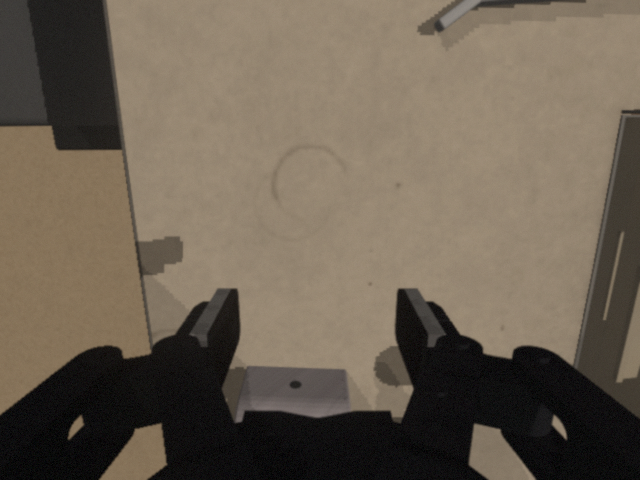

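```bash
python3 - <<'E'
from h import *
c=load("s6.pkl");print(onz(c,(160+375/5,170+348/5),0),onz(c,(160+481/5,170+258/5),0))
w=load("w6.pkl");print("hub_left leftside foot",onz(w,(247,368),0),onz(w,(346,371),0))
E
python3 -m crank '{"dr":[[0,0,-0.07],[0,0,-0.07],[0,0,-0.07],[0,0,-0.07],[0,0,-0.07],[0,0,-0.07],[0,0,-0.07]],"travel":[[-0.294,-0.022,0.006],[-0.294,-0.022,0.006],[-0.294,-0.022,0.006],[-0.294,-0.022,0.006],[-0.294,-0.022,0.006],[-0.294,-0.022,0.006],[-0.294,-0.022,0.006]],"hand":[0.06,0.06,0.06,0.06,0.06,0.06,0.06]}'
python3 - <<'E'
from h import *
nowp(); rel([.470,-.480,.015],94)
c=cam("wrist");save(c,"w7.pkl");cv2.imwrite(f"pics/w7.png",c["color"][:,:,::-1])
E
```

```text
[0.44679011 0.05459115 0.        ] [5.29948863e-01 5.72034659e-02 1.11022302e-16]
hub_left leftside foot [ 0.42767944 -0.3363858   0.        ] [ 0.51749618 -0.34068592  0.        ]
clock: 7.78
eef_pos: [0.4678, -0.4774, 0.1564]
tool_rot: [0.683, 0.73, 0.001, -0.001]
ft_force: [0.7, 0.2, 0.0]
grip_width: 0.06
t 7.78 p [ 0.4678 -0.4774  0.1564] az 93.9 zax [-0.     0.003 -1.   ] F [0.7 0.2 0. ] w 0.06 q [-0.8   0.62  0.39  1.34  0.    0.71]
travel [-0.0032  0.002   0.1414] dr [-0.    -0.003 -0.003] from [ 0.4678 -0.4774  0.1564]
```

View pics/w7.png

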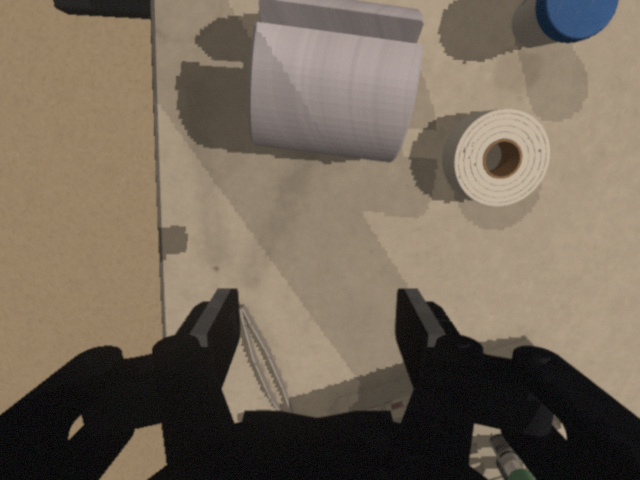

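```bash
python3 - <<'E'
from h import *
s=load("scene.pkl");w=load("w7.pkl")
for p in((445,381),(510,397)):print("tw",onz(s,p,.003))
for p in((240,306),(285,408),(213,268)):print("tw w",onz(w,p,.003))
print("roll",onz(w,(500,157),.028),"hub top right corner foot?",onz(w,(275,150),.03))
for p in((527,338),(488,345)):print("rack",onz(w,p,0.0))
E
```

```text
tw [ 0.41141851 -0.55672072  0.003     ]
tw [ 0.45809412 -0.67249359  0.003     ]
tw w [ 0.40882422 -0.55507648  0.003     ]
tw w [ 0.45032353 -0.65251192  0.003     ]
tw w [ 0.38668704 -0.52321766  0.003     ]
roll [ 0.58877572 -0.41973654  0.028     ] hub top right corner foot? [ 0.4355156  -0.42559582  0.03      ]
rack [ 0.65467774 -0.57050848  0.        ]
rack [ 6.22036737e-01 -5.79252284e-01 -5.55111512e-17]
```

```bash
python3 -m crank '{"dr":[[0,0,0],[0,0,0],[0,0,0],[0,0,0],[0,0,0],[0,0,0]],"travel":[[0,0.002,0.04],[0,0.002,0.08],[0,0.002,0.12],[0,0.002,0.141],[0,0.002,0.141],[0,0.002,0.141]],"hand":[0.06,0.06,0.06,0.06,0.06,0.06]}'
python3 - <<'E'
from h import *
nowp(); rel([.474,-.059,.015],94)
E
```

```text
clock: 8.57
eef_pos: [0.471, -0.4782, 0.018]
tool_rot: [0.682, 0.731, 0.0, 0.001]
ft_force: [-0.7, -0.1, 0.9]
grip_width: 0.0597
t 8.57 p [ 0.471  -0.4782  0.018 ] az 93.9 zax [ 0.002 -0.001 -1.   ] F [-0.7 -0.1  0.9] w 0.0597 q [-0.79  0.72  0.2   1.05  0.    0.71]
travel [0.418  0.0317 0.0025] dr [ 0.002  0.001 -0.001] from [ 0.471  -0.4782  0.018 ]
```

```bash
python3 -m crank '{"dr":[[0,0,0],[0,0,0],[0,0,0],[0,0,0],[0,0,0],[0,0,0],[0,0,0],[0,0,0],[0,0,0],[0,0,0]],"travel":[[0.015,0.001,0.002],[0.03,0.002,0.002],[0.045,0.003,0.002],[0.06,0.004,0.002],[0.075,0.006,0.002],[0.095,0.007,0.002],[0.12,0.009,0.002],[0.145,0.011,0.002],[0.17,0.013,0.002],[0.195,0.015,0.002]],"hand":[0.06,0.06,0.06,0.06,0.06,0.06,0.06,0.06,0.06,0.06]}'
python3 - <<'E'
from h import *
nowp(); rel([.474,-.059,.015],94)
c=cam("scene");cv2.imwrite(f"pics/scene8.png",cv2.resize(c["color"][130:370,150:450,::-1],None,fx=2.5,fy=2.5))
E
```

```text
clock: 9.82
eef_pos: [0.4716, -0.2822, 0.0147]
tool_rot: [0.683, 0.73, -0.0, 0.0]
ft_force: [-0.0, -2.3, 1.0]
grip_width: 0.0599
t 9.82 p [ 0.4716 -0.2822  0.0147] az 93.8 zax [ 0.    -0.001 -1.   ] F [-0.  -2.3  1. ] w 0.0599 q [-0.54  0.52 -0.18  0.86 -0.    0.97]
travel [ 0.2225  0.0173 -0.0005] dr [ 0.     0.001 -0.003] from [ 0.4716 -0.2822  0.0147]
```

View pics/scene8.png

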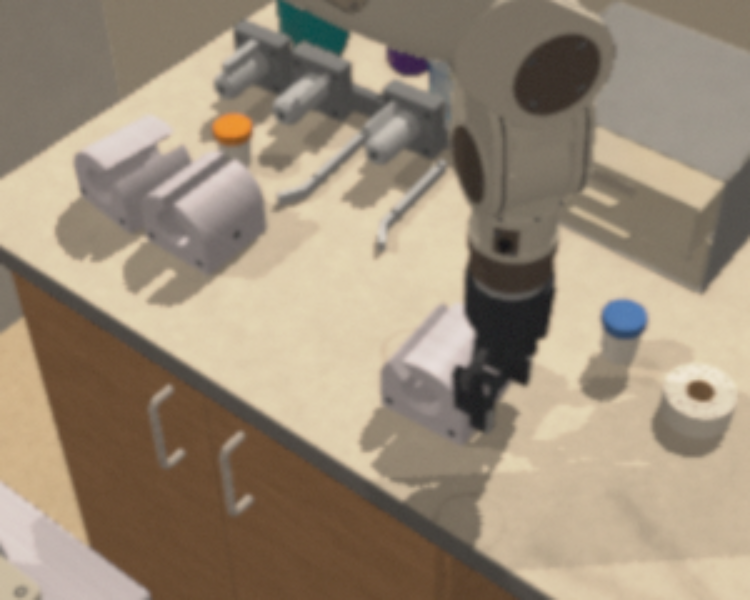

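```bash
python3 -m crank '{"dr":[[0,0,0],[0,0,0],[0,0,0],[0,0,0],[0,0,0],[0,0,0],[0,0,0],[0,0,0],[0,0,0],[0,0,0]],"travel":[[0.025,0.002,0],[0.05,0.004,0],[0.075,0.006,0],[0.1,0.008,0],[0.125,0.01,0],[0.15,0.012,0],[0.175,0.014,0],[0.195,0.015,0],[0.21,0.017,0],[0.22,0.017,0]],"hand":[0.06,0.06,0.06,0.06,0.06,0.06,0.06,0.06,0.06,0.06]}'
python3 - <<'E'
from h import *
nowp()
E
python3 -m crank '{"dr":[[0,0,0],[0,0,0],[0,0,0],[0,0,0],[0,0,0],[0,0,0]],"travel":[[0,0,0],[-0.02,0,0],[-0.05,0,0],[-0.06,0,-0.06],[-0.06,0,-0.12],[-0.06,0,-0.16]],"hand":[0.06,0.06,0.06,0.06,0.06,0.06]}'
python3 - <<'E'
from h import *
nowp()
c=cam("scene");save(c,"s9.pkl");cv2.imwrite(f"pics/scene9.png",cv2.resize(c["color"][160:300,190:350,::-1],None,fx=4,fy=4))
c=cam("wrist");save(c,"w9.pkl");cv2.imwrite(f"pics/w9.png",c["color"][:,:,::-1])
E
```

```text
clock: 11.12
eef_pos: [0.4737, -0.0618, 0.0142]
tool_rot: [0.683, 0.731, -0.0, -0.0]
ft_force: [0.6, -1.5, 0.5]
grip_width: 0.0598
t 11.12 p [ 0.4737 -0.0618  0.0142] az 93.9 zax [-0. -0. -1.] F [ 0.6 -1.5  0.5] w 0.0598 q [-0.13  0.41 -0.38  0.78 -0.    1.37]
clock: 11.88
eef_pos: [0.4786, -0.1231, 0.1771]
tool_rot: [0.684, 0.73, 0.001, 0.001]
ft_force: [1.2, -0.1, -1.2]
grip_width: 0.06
t 11.88 p [ 0.4786 -0.1231  0.1771] az 93.8 zax [ 0.003 -0.    -1.   ] F [ 1.2 -0.1 -1.2] w 0.06 q [-0.25  0.26 -0.12  1.19  0.    1.25]
```

View pics/scene9.png

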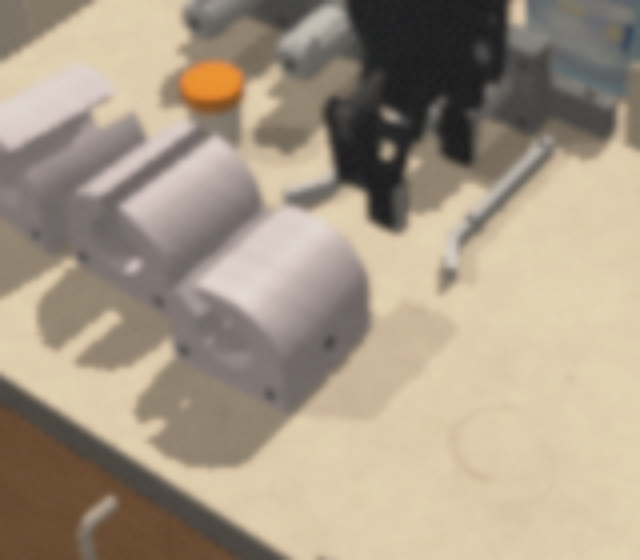

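View pics/w9.png

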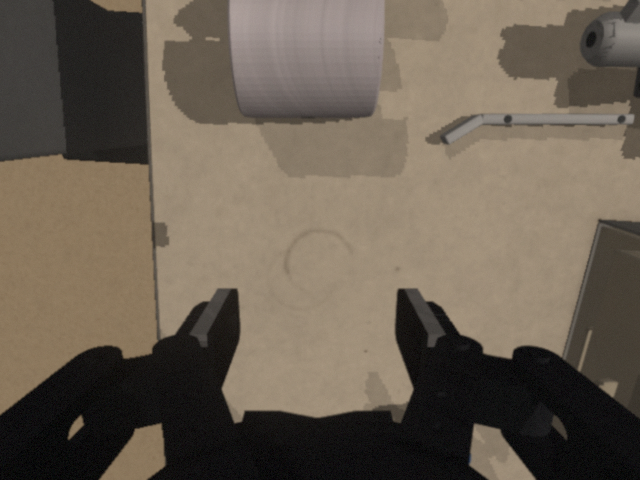

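```bash
python3 - <<'E'
from h import *
c=load("s9.pkl");print(onz(c,(190+287/4,160+410/4),0),onz(c,(190+369/4,160+322/4),0),"left near",onz(c,(190+175/4,160+348/4),0))
w=load("w9.pkl");print("rail",onz(w,(483,115),.014),onz(w,(620,115),.014))
E
```

```text
[ 0.42915719 -0.05188342  0.        ] [ 0.51800153 -0.04258857  0.        ] left near [0.42575453 0.03879273 0.        ]
rail [ 0.60397522 -0.03821618  0.014     ] [ 0.71184723 -0.02998333  0.014     ]
```

```bash
python3 - <<'E'
from h import *
rel([.383,-.0095,.16],184)
E
```

```text
travel [ 0.1203 -0.0905  0.0183] dr [ 0.006  0.01  -1.575] from [ 0.4811 -0.1235  0.1795]
```

```bash
python3 -m crank '{"dr":[[0,0,-1.575],[0,0,-1.575],[0,0,-1.575],[0,0,-1.575],[0,0,-1.575],[0,0,-1.575],[0,0,-1.575],[0,0,-1.575],[0,0,-1.575],[0,0,-1.575]],"travel":[[0.02,-0.02,0],[0.04,-0.04,0],[0.08,-0.06,0],[0.1,-0.08,0],[0.12,-0.09,0.01],[0.12,-0.09,0.018],[0.12,-0.09,0.018],[0.12,-0.09,0.018],[0.12,-0.09,0.018],[0.12,-0.09,0.018]],"hand":[0.058,0.058,0.058,0.058,0.058,0.058,0.058,0.058,0.058,0.058]}'
python3 - <<'E'
from h import *
nowp();rel([.381,-.0095,.015],184)
E
```

```text
clock: 13.22
eef_pos: [0.3793, -0.0087, 0.1555]
tool_rot: [-0.035, 0.999, 0.0, -0.001]
ft_force: [-0.4, 0.1, 0.4]
grip_width: 0.0578
t 13.22 p [ 0.3793 -0.0087  0.1555] az -176.0 zax [-0.002  0.    -1.   ] F [-0.4  0.1  0.4] w 0.0578 q [-0.02  0.06 -0.42  1.1   0.   -0.09]
travel [-0.0019 -0.001   0.1405] dr [ 0.001 -0.002 -0.   ] from [ 0.3793 -0.0087  0.1555]
```

```bash
python3 -m crank '{"dr":[[0,0,0],[0,0,0],[0,0,0],[0,0,0],[0,0,0],[0,0,0]],"travel":[[0,-0.001,0.04],[0,-0.001,0.08],[0,-0.001,0.12],[0,-0.001,0.14],[0,-0.001,0.14],[0,-0.001,0.14]],"hand":[0.058,0.058,0.058,0.058,0.058,0.058]}'
python3 - <<'E'
from h import *
nowp();rel([.620,.0116,.015],184)
c=cam("scene");cv2.imwrite(f"pics/scene10.png",cv2.resize(c["color"][140:320,170:410,::-1],None,fx=3,fy=3))
E
```

```text
clock: 13.98
eef_pos: [0.3806, -0.0096, 0.0168]
tool_rot: [-0.035, 0.999, 0.0, 0.0]
ft_force: [-0.4, 0.8, 0.1]
grip_width: 0.0579
t 13.97 p [ 0.3806 -0.0096  0.0168] az -176.0 zax [ 0.001  0.    -1.   ] F [-0.4  0.8  0.1] w 0.0579 q [-0.03  0.26 -0.62  0.69  0.   -0.1 ]
travel [-0.2403  0.0043  0.002 ] dr [0.    0.001 0.001] from [ 0.3806 -0.0096  0.0168]
```

View pics/scene10.png

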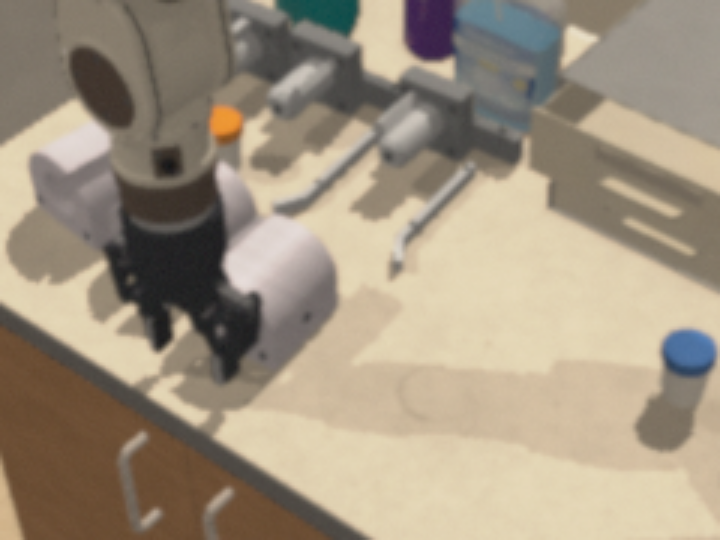

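```bash
python3 -m crank '{"dr":[[0,0,0],[0,0,0],[0,0,0],[0,0,0],[0,0,0],[0,0,0],[0,0,0],[0,0,0],[0,0,0],[0,0,0]],"travel":[[-0.015,0,0.001],[-0.03,0,0.001],[-0.04,0,0.001],[-0.05,0.001,0.001],[-0.06,0.001,0.001],[-0.075,0.002,0.001],[-0.09,0.003,0.001],[-0.105,0.004,0.001],[-0.12,0.005,0.001],[-0.13,0.005,0.001]],"hand":[0.058,0.058,0.058,0.058,0.058,0.058,0.058,0.058,0.058,0.058]}'
python3 - <<'E'
from h import *
nowp();rel([.621,.0118,.015],184)
c=cam("scene");cv2.imwrite(f"pics/scene11.png",cv2.resize(c["color"][140:280,210:370,::-1],None,fx=4,fy=4))
c=cam("wrist");cv2.imwrite(f"pics/w11.png",c["color"][:,:,::-1])
c=cam("side");cv2.imwrite(f"pics/side11.png",cv2.resize(c["color"][170:280,230:430,::-1],None,fx=4,fy=4))
E
```

```text
clock: 15.28
eef_pos: [0.5102, 0.0049, 0.0152]
tool_rot: [-0.036, 0.999, 0.0, -0.0]
ft_force: [-2.1, -0.4, 1.1]
grip_width: 0.0578
t 15.28 p [0.5102 0.0049 0.0152] az -175.9 zax [-0.  0. -1.] F [-2.1 -0.4  1.1] w 0.0578 q [ 0.01  0.46 -0.29  0.82  0.   -0.06]
travel [-0.111  -0.001   0.0002] dr [ 0.    -0.     0.002] from [0.5102 0.0049 0.0152]
```

View pics/scene11.png

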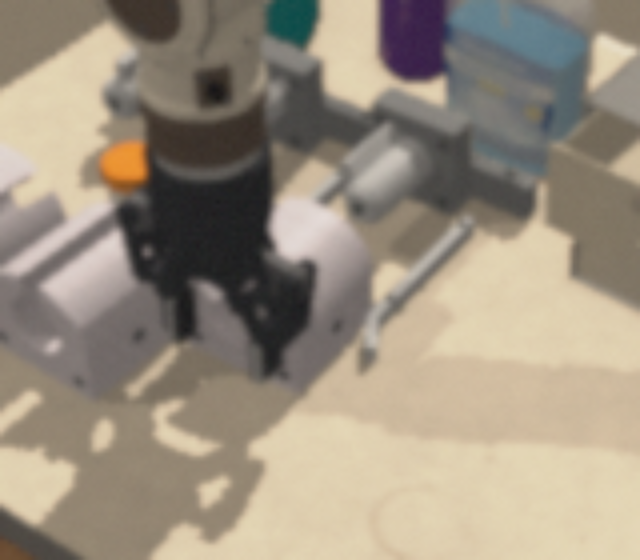

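View pics/side11.png

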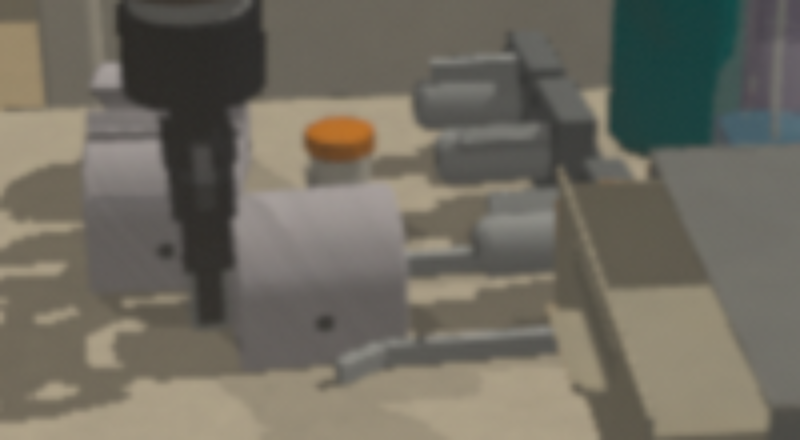

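The hub is in the mouth: its right foot edge is left of the right flare tip at (365,355), and the force is about 2 N. I'll keep pushing gently.

```bash
python3 -m crank '{"dr":[[0,0,0],[0,0,0],[0,0,0],[0,0,0],[0,0,0],[0,0,0]],"travel":[[-0.01,0,0],[-0.02,0,0],[-0.03,0,0],[-0.04,0,0],[-0.05,-0.001,0],[-0.055,-0.001,0]],"hand":[0.058,0.058,0.058,0.058,0.058,0.058]}'
python3 - <<'E'
from h import *
nowp();rel([.621,.0118,.015],184)
c=cam("scene");cv2.imwrite(f"pics/scene12.png",cv2.resize(c["color"][140:280,210:370,::-1],None,fx=4,fy=4))
c=cam("side");cv2.imwrite(f"pics/side12.png",cv2.resize(c["color"][170:280,230:430,::-1],None,fx=4,fy=4))
E
```

```text
clock: 16.18
eef_pos: [0.5652, 0.0076, 0.0154]
tool_rot: [-0.036, 0.999, -0.0, 0.0]
ft_force: [-2.0, 0.5, 0.8]
grip_width: 0.0577
t 16.18 p [0.5652 0.0076 0.0154] az -175.9 zax [ 0. -0. -1.] F [-2.   0.5  0.8] w 0.0577 q [ 0.01  0.55 -0.14  0.89 -0.   -0.06]
travel [-0.0559  0.0003  0.0004] dr [-0.     0.     0.001] from [0.5652 0.0076 0.0154]
```

View pics/scene12.png

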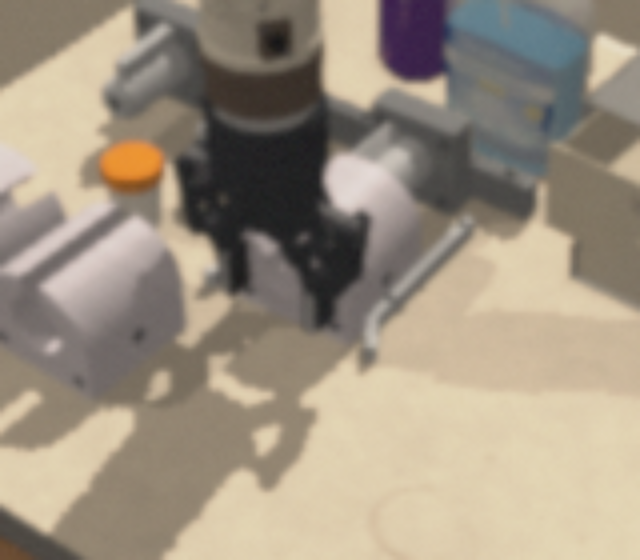

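View pics/side12.png

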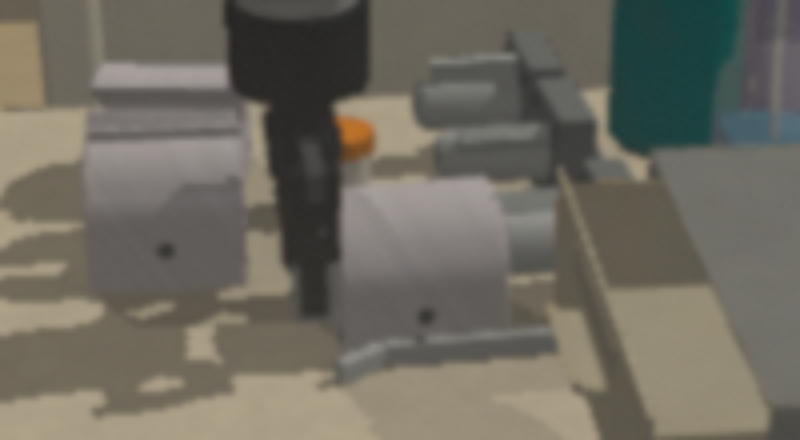

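The hub is now sliding over the shaft inside the rails at about 2 N, so I'm continuing.

```bash
python3 -m crank '{"dr":[[0,0,0],[0,0,0],[0,0,0],[0,0,0],[0,0,0],[0,0,0]],"travel":[[-0.01,0,0],[-0.02,0,0],[-0.03,0,0],[-0.04,0,0],[-0.048,0,0],[-0.05,0,0]],"hand":[0.058,0.058,0.058,0.058,0.058,0.058]}'
python3 -m crank '{"dr":[[0,0,0],[0,0,0],[0,0,0]],"travel":[[-0.002,0,0],[-0.004,0,0],[-0.005,0,0]],"hand":[0.058,0.058,0.058]}'
python3 - <<'E'
from h import *
nowp()
E
```

```text
clock: 17.02
eef_pos: [0.6149, 0.0112, 0.0154]
tool_rot: [-0.036, 0.999, -0.0, 0.0]
ft_force: [-1.8, -0.4, 0.9]
grip_width: 0.0575
clock: 17.4
eef_pos: [0.6192, 0.0115, 0.0153]
tool_rot: [-0.036, 0.999, -0.0, -0.0]
ft_force: [-1.2, 0.0, 0.4]
grip_width: 0.0583
t 17.4 p [0.6192 0.0115 0.0153] az -175.9 zax [-0. -0. -1.] F [-1.2  0.   0.4] w 0.0583 q [ 0.02  0.64  0.03  0.96 -0.   -0.05]
```

```bash
for i in 1; do :; done
python3 -m crank '{"dr":[[0,0,0],[0,0,0],[0,0,0]],"travel":[[-0.002,0,0],[-0.003,0,0],[-0.003,0,0]],"hand":[0.058,0.058,0.058]}'
python3 -m crank '{"dr":[[0,0,0],[0,0,0],[0,0,0]],"travel":[[-0.001,0,0],[-0.002,0,0],[-0.002,0,0]],"hand":[0.058,0.058,0.058]}'
```

```text
clock: 17.77
eef_pos: [0.6218, 0.0117, 0.0153]
tool_rot: [-0.036, 0.999, 0.0, -0.0]
ft_force: [-3.3, 0.6, 0.1]
grip_width: 0.0582
clock: 18.15
eef_pos: [0.6217, 0.0118, 0.0148]
tool_rot: [-0.035, 0.999, 0.0, -0.002]
ft_force: [-8.0, -0.0, 3.4]
grip_width: 0.0577
```

```bash

python3 -m crank '{"dr":[[0,0,0],[0,0,0],[0,0,0]],"travel":[[-0.001,0,0],[-0.001,0,0],[-0.001,0,0]],"hand":[0.058,0.058,0.058]}'
python3 -m crank '{"dr":[[0,0,0],[0,0,0],[0,0,0],[0,0,0],[0,0,0],[0,0,0],[0,0,0],[0,0,0]],"travel":[[0.005,0,0],[0.02,0,0],[0.04,0,0],[0.06,0,-0.05],[0.08,0,-0.1],[0.1,0,-0.15],[0.12,0,-0.15],[0.12,0,-0.15]],"hand":[0.058,0.058,0.058,0.058,0.058,0.058,0.058,0.058]}'
python3 - <<'E'
from h import *
nowp()
for n in("scene","side","wrist"):
  c=cam(n);save(c,n+"13.pkl");im=c["color"][:,:,::-1];cv2.imwrite(f"pics/{n}13f.png",im)
  if n=="scene":cv2.imwrite("pics/scene13.png",cv2.resize(im[140:280,210:370],None,fx=4,fy=4))
  if n=="side":cv2.imwrite("pics/side13.png",cv2.resize(im[170:280,230:430],None,fx=4,fy=4))
E
```

```text
clock: 18.52
eef_pos: [0.6217, 0.0119, 0.0146]
tool_rot: [-0.035, 0.999, 0.0, -0.003]
ft_force: [-10.4, 0.6, 4.2]
grip_width: 0.058
clock: 19.52
eef_pos: [0.506, 0.0034, 0.1668]
tool_rot: [-0.036, 0.999, -0.0, 0.002]
ft_force: [0.3, 0.2, 0.7]
grip_width: 0.0578
t 19.52 p [0.506  0.0034 0.1668] az -175.9 zax [ 0.004  0.    -1.   ] F [0.3 0.2 0.7] w 0.0578 q [ 0.01  0.29 -0.1   1.17  0.   -0.06]
```

View pics/scene13.png

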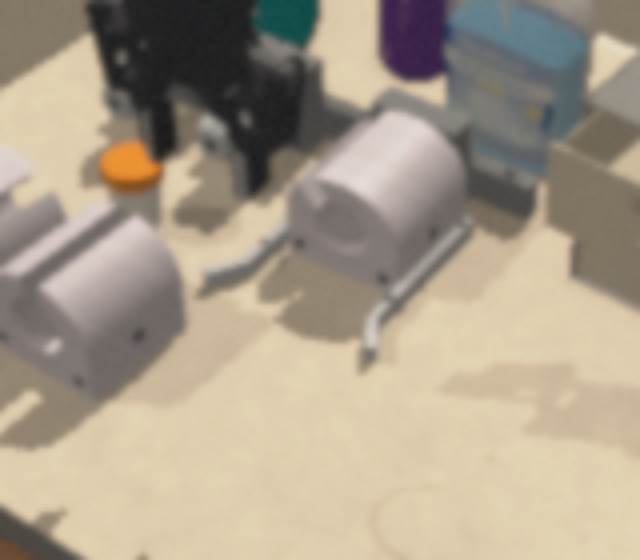

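View pics/side13.png

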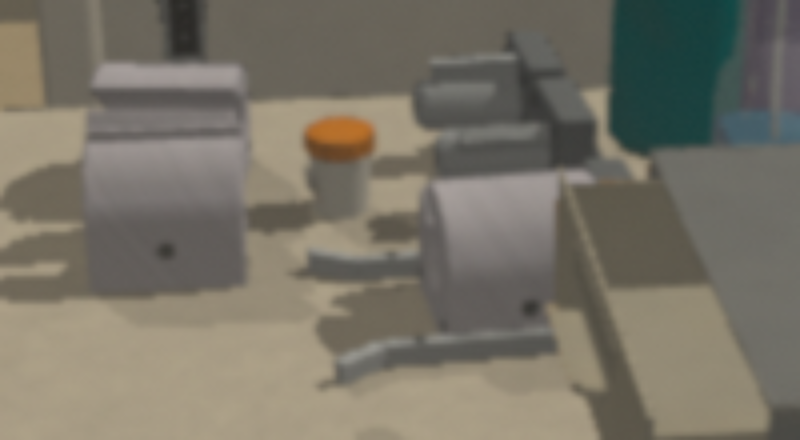

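View pics/wrist13f.png

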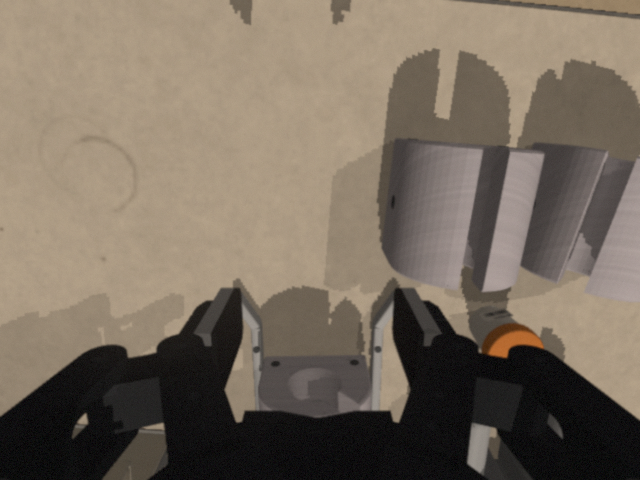

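```bash
python3 - <<'E'
from h import *
np.set_printoptions(precision=4,suppress=True)
c=load("scene13.pkl");f=lambda x,y:(210+x/4,140+y/4)
print("R near foot",onz(c,f(393,287),0),"L near",onz(c,f(290,240),0))
w=load("wrist13.pkl");print("rear foot edge",onz(w,(259,357),0),onz(w,(369,357),0))
s0=load("scene.pkl")
for b,n in(((20,28,70),"orange"),((0,0,0),"blue")):
  for cc in(s0,c):
    h=cv2.cvtColor(cc["color"],cv2.COLOR_RGB2HSV)
    m=cv2.inRange(h,(8,170,120),(20,255,255)) if n=="orange" else cv2.inRange(h,(100,120,80),(125,255,255))
    m[:, :200]=0; m[:,420:]=0;m[:165]=0
    k,l,st,ce=cv2.connectedComponentsWithStats(m);i=1+st[1:,4].argmax();print(n,ce[i],st[i,4])
E
```

```text
R near foot [ 0.6452 -0.0275 -0.    ] L near [0.6398 0.0587 0.    ]
rear foot edge [ 0.6401 -0.0385  0.    ] [0.633  0.0596 0.    ]
orange [242.5414 181.1053] 133
orange [242.0331 181.3802] 121
blue [399.2722 257.0533] 169
blue [399.1813 256.9825] 171
```

```bash
python3 - <<'E'
import cv2
a=cv2.imread("pics/scene13f.png");cv2.imwrite("pics/g.png",cv2.resize(a[155:225,280:345],None,fx=8,fy=8,interpolation=cv2.INTER_CUBIC))
E
```

```text
(no output)
```

View pics/g.png

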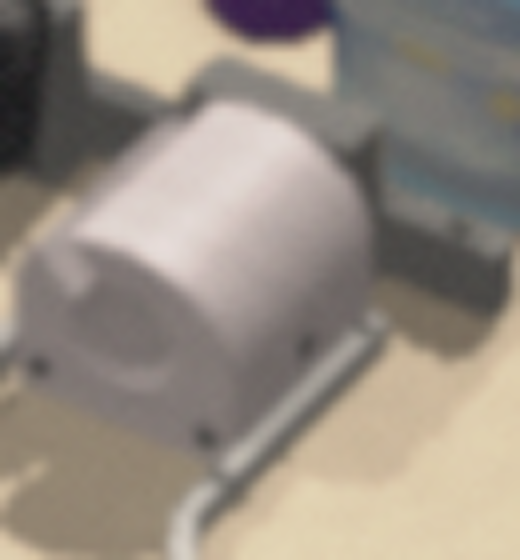

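The hub is flush against the block with no gap at (370,230), and the gripper is clear. I'm handing the job in.

```bash
python3 -c "
from h import *
nowp();job.job_done();nowp()"
```

```text
t 19.68 p [0.5063 0.0035 0.165 ] az -175.9 zax [ 0.001  0.    -1.   ] F [-0.2  0.   0.1] w 0.058 q [ 0.01  0.29 -0.1   1.17  0.   -0.06]
the job is handed in; nothing more can be done
the job is handed in; nothing more can be done
```

The shaft in the lane has its key up-left, so hub_left was the match. I slid hub_top aside to the left, next to hub_right. Then I slid hub_left across in front of the lane and pushed it between the rails onto the shaft. I handed in at 19.7 s of the 64 s allowed; no verdict is reported.

**Home position:** the tool stopped dead at x = 0.622 m, against an expected 0.621 m. The push force rose from about 2 N to 10 N there. In the last scene picture the hub sits flush on the shoulder block with no visible gap.

**Disagreement:** the hub's rear edge measured about 4–10 mm farther along the lane than my stand estimate, depending on the camera and corner. A hub cannot go past the shoulder, so I put this down to calibration and pixel-picking error.

**Bystanders:** both cup caps were within 1 pixel of where they started. I did not re-measure the label roll; the nearest the fingers came to it was about 30 mm.

**Gripper:** it was clear and touching nothing when I handed in.

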